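# Wedge two chopping boards into a tapered board stand

### The job

Two chopping boards are still standing in the dish drainer: put both away in the wooden board stand, each in the slot made for its thickness (the thicker board in the middle slot, the thin one in the narrow end slot; the wide slot stays empty). Lower each board in upright and slowly, do not drop it, and press it down gently, without forcing it, until the tapered slot grips it firmly and it stands straight, clear of the base. Leave the things around as they are.

Things in the scene. Friction and masses are not known exactly. Their poses are not given: they have to be found in the camera images.
- mid_board_c (a point): Centre of the medium chopping board (wood, 160 mm wide, 125 tall, 14 thick, 0.15 to 0.26 kg, hanging hole in an upper corner), standing on its long edge in the dish drainer. x along its width, y through its thickness, z up; lower edge 62.5 mm below, upper edge 62.5 above this point. It may lean a few degrees; gripped across its thickness near the middle of its upper edge it comes upright.
- thin_board_c (a point): Centre of the thin chopping board: like the medium one (160 mm wide, 125 mm tall, same wood and axes) but 8 mm thick, 0.08 to 0.15 kg. It stands in the other place of the dish drainer.
- mid_board: The same medium board; this origin is the middle of its lower edge. Lowered at 30 mm per second or less, boards meet the slot walls without a hard knock.
- thin_board: The same thin board; this origin is the middle of its lower edge.
- slot_mid (a point): Middle slot of the stand, for the medium board: point on the slot's centre line, half-way along it, on top of the base, 15 mm over the counter. x along the slot, y across it, z up. Nominal width 14 mm at 38 mm above this point, 8.7 at the base, 21 near its mouth; it can be 2 mm wider or narrower, its centre 1 mm off. So the board's lower edge stops anywhere from 23 to 53 mm above this point.
- slot_thin (a point): Narrow end slot, for the thin board: same kind of point and axes, 52.6 mm from slot_mid. Nominal width 8 mm at 38 mm above this point, 2.7 at the base, 15 near its mouth; it can be 2 mm wider or narrower and its centre 1 mm off. So the thin board's lower edge stops anywhere from 23 to 53 mm above this point.
- rack: Wooden board stand, fixed, base 150 x 226 x 15 mm. Four tent-shaped dividers, 110 mm long, 92 high, 34 wide with 5 mm bevels on top, clamped by hand along y, leave three slots: wide (stays empty), middle, narrow. Slot walls lean out 7 in 100: a board stops where its thickness fits. A 10 N push wedges it firmly; 30 N is forcing. Origin: centre of underside; x along slots, y wide to narrow.
- drainer: White dish drainer tray, fixed, 190 x 200 mm, rim 18 mm high, inner floor 5 mm over the counter, with two pairs of steel wire hoops 60 mm high; each pair stands 22 mm apart about a board place, the places are 70 mm apart along y. Boards stand along x. Origin: centre of its underside.
- lunch_box: Bystander: closed teal plastic lunch box, 110 x 160 x 57 mm, with four clip-on lid tabs. Origin: centre of its underside.
- saucer: Bystander: ceramic saucer, 140 mm across, 20 mm high. Origin: centre of its underside.
- pen_cup: Bystander: clear acrylic pen cup, 78 mm across, 100 mm high, with three pencils up to 180 mm. Origin: centre of its underside.
- spring_clip: Bystander: chrome spring clip, 38 x 30 x 17 mm, lying flat. Origin: centre of its underside.
Not all that is in view belongs to the job. What is shaped like the mid_board but blue is not meant.

How it is judged:
By the outcome, as a careful person would: the job done as asked, in the order asked, and still so for the second after the job is handed in, with the robot touching nothing.
It also fails if it takes over 61 s, if anything falls off the work surface, if the arm or the gripper's body presses on something with over 40 N, if the wrist force passes 120 N, or if a joint passes its speed limit or range.

### The arm

A 6-joint arm with a two-finger parallel gripper is mounted at the origin on the work surface. World frame = base frame: x ahead of the robot, y to its left, z up, the work surface at z = 0. Lengths are in m, angles in rad, forces in N, time in s.
With the tool pointing down it reaches from about 0.375 to 0.925 m from the base axis. Payload 5.7 kg.
Tool frame: the origin (TCP) lies at the very end of the fingers, on their centre line; the grasp point (between the pads) lies 19 mm behind it (arm.grip_point_offset is the distance from the TCP to the grasp point, in m); z points along the fingers, y is the direction in which the jaws open and shut (so a half turn about z gives the same grasp; the last joint's range is limited). The gripper opens to 85 mm and grips with 20 to 120 N. Pads are 22 mm wide; open, the fingers measure 114 mm over their backs; the gripper's body (76 mm by 85 mm) begins 54 mm behind the grasp point. The pads swing forward as they close: fully open they stand 13 mm farther back than shut.
Start: joints at [-1.366, 0.359, 1.51, -0, 1.272, -0.115], TCP at [0.189, -0.57, 0.211] pointing down, gripper open.
Joint ranges: [-2.97, 2.97], [-1.01, 2.36], [0.21, 2.38], [-0.96, 4.11], [0.2, 2.71], [-2.98, 2.98]. Speed limits (rad/s): [2.39, 2.39, 3.14, 3.14, 3.14, 3.14].

### API

Orientations are given as a unit quaternion [w, x, y, z].
In Python, from workcell import status, imaging, arm gives the robot as it stands.
- The arm moves only by the tool send_rows, never from a script. Its argument "commands" is a list of rows, each a list of 2 entries, a list of its own where there are three numbers: the shift along the tool's x, y, z in m, then the turn, a rotation vector about the tool's x, y, z in degrees. In form: [[[dx, dy, dz], [ax, ay, az]], ...]. A call has 1 to 10 rows; each row is the pose to reach, as a shift and turn from the pose commanded when the call began, along the tool's axes at that moment; what a row does not reach only later rows make up. A row lasts 1/8 s, in which the tool goes at most 62.5 mm and 10.7 degrees, less where a joint would pass 70% of its speed; a pose out of reach is approached as far as the arm can. A call with a gripper value outside its range is refused whole. "fingers" is the finger opening in m, from 0 to 0.0854, set as the call begins (left out, the last holds). The fingers move at their own pace and stop on an object; "squeeze" is the grip in N (left out, the last holds). Time passes only in rows, so rows that repeat a pose let the fingers close. It gives the time, the measured TCP pose, the force and the opening at its end, in the units of the state.
- status.read_state(): the state, without advancing time (a new reading comes with each control period).
- imaging.get_image(name): name is "side" or "top"; returns a dict with "color" (384x512x3 uint8, blue, green, red), "K" (3x3 intrinsics, pixels), "R" (3x3) and "t" (3): a world point X has camera coordinates R X + t. Camera axes: x right, y down, z forward; pixel columns grow to the right and rows downward; lengths in m; the calibration is good to about 2 mm. A picture is of the moment at which its call begins. There is no depth.
- arm.close_job(): hands the job in, once; it reports no verdict.
Trained networks look in a picture, given as the dict that the camera call returned (one of the last four; its "shot" number tells which), for a name from the list of things; names that differ only in an ending like _2 or _b are one class to them, and where a whole thing is asked for, a point or a joint stands for the part that bears it (a point fixed in the world has none). Each returns a list of dicts, best first, with "p" (0 to 1); they miss things now and then, are a little off and sometimes report something else, mostly with a low value. They report only what shows in the picture. A call takes as long as a camera call. They do not tell look-alikes from the thing itself.
- imaging.boxes_of(picture, target): "bbox" ([left, top, width, height] in pixels, round what is visible of it).
- imaging.cut_out(picture, target): "pixels" (384x512 bool, what is visible of it) and "bbox" ([left, top, width, height] in pixels, round what is visible of it).
- imaging.landmark_of(picture, target): "position" ([row, column] in pixels: a listed point, or the origin of a listed thing).
The state is a dict: "clock": time; "joints": joint angles; "dq": joint speeds; "joint_torque": joint torques, N m; "tcp_pos": TCP position; "eef_rot": TCP orientation; "ft_force": force on the tool from outside, world axes, zero at the start; "torque": the same for the moment, N m; "grip_width": opening from 0.0 (shut) to 1.0 (fully open).
Only numpy, scipy, OpenCV 4.12 (cv2) and the standard library are available. Lean on these libraries where they do the work, as an engineer would, in place of code of your own. Each camera call takes 0.05 s, during which the arm holds its last target.

## Working session

There is one attempt and no reset: what is moved stays moved. The work goes in short steps, Python scripts to look and compute and a tool call to move; the robot and the scene stay as the last step left them, time stands still between calls to the robot, and variables do not carry over. Pictures are saved under pics/ and viewed, and the job is handed in when it is done.

Besides the shell and the picture viewer there is one more tool, called after "Request:" in YAML: its name, and indented under it one key for each argument. send_rows: Moves the arm, as the interface text tells. Its arguments: {"type":"object","properties":{"commands":{"type":"array"},"fingers":{"type":"number"},"squeeze":{"type":"number"}},"required":["commands"]}

```bash
mkdir -p pics; ls; python3 - <<'E'
from workcell import status, imaging, arm
import cv2,numpy as np,pickle
s=status.read_state();print({k:np.round(v,3) for k,v in s.items()})
for n in("side","top"):
    p=imaging.get_image(n);cv2.imwrite(f"pics/{n}0.png",p["color"]);pickle.dump(p,open(f"{n}0.pkl","wb"))
    print(n,p["K"],np.round(p["R"],4),p["t"])
    for t in["mid_board_c","thin_board_c","mid_board","thin_board","slot_mid","slot_thin","rack","drainer"]:
        print(t,[(np.round(d["position"],1),round(d["p"],2)) for d in imaging.landmark_of(p,t)],[(d["bbox"],round(d["p"],2)) for d in imaging.boxes_of(p,t)])
E
```

```text
pics
{'clock': np.float64(0.0), 'joints': array([-1.366,  0.359,  1.511,  0.   ,  1.273, -0.115]), 'dq': array([-0.   , -0.001, -0.001, -0.002, -0.001, -0.   ]), 'joint_torque': array([ 1.0000e-03, -5.2761e+01, -2.7862e+01, -0.0000e+00,  1.3000e-02,
        0.0000e+00]), 'tcp_pos': array([ 0.188, -0.569,  0.21 ]), 'eef_rot': array([-0.001,  0.987,  0.159, -0.   ]), 'ft_force': array([-0.029,  0.677, -0.175]), 'torque': array([0.025, 0.021, 0.017]), 'grip_width': np.float64(0.998)}
side [[379.05312747   0.         259.20421286]
 [  0.         379.05312747 188.4976884 ]
 [  0.           0.           1.        ]] [[ 0.9986 -0.0488  0.0218]
 [-0.0162 -0.6648 -0.7468]
 [ 0.0509  0.7454 -0.6646]] [-0.52763195  0.00243457  1.28313411]
mid_board_c [(array([244.8, 161.6]), 0.97), (array([315.8, 252. ]), 0.96), (array([300.1, 326.5]), 0.93), (array([252.9, 249.8]), 0.87), (array([287.7, 325.4]), 0.76), (array([240.8, 251.3]), 0.74), (array([258.7, 163.3]), 0.71), (array([329.4, 256.2]), 0.57)] [([298.8, 256.5, 59.0, 59.3], 0.96), ([223.9, 220.7, 57.9, 37.9], 0.92), ([155.0, 207.4, 10.7, 74.2],
[... 1810 characters left out ...]
390.9]), 0.67), (array([196.7, 336.6]), 0.63), (array([201.8, 424.9]), 0.61)] [([376.1, 91.3, 50.9, 70.4], 0.82), ([304.0, 294.0, 76.1, 18.4], 0.71), ([407.3, 168.5, 42.5, 67.2], 0.7), ([327.2, 163.2, 20.4, 71.8], 0.67)]
thin_board [(array([204.1, 305.9]), 0.91), (array([204.3, 306.6]), 0.73)] [([301.0, 168.9, 19.3, 67.5], 0.91)]
slot_mid [(array([207.4, 132.8]), 0.87)] [([85.3, 179.8, 96.9, 54.9], 0.72), ([282.2, 98.4, 16.0, 14.6], 0.18)]
slot_thin [(array([207.6, 112.9]), 0.8)] [([85.1, 178.6, 97.0, 57.9], 0.79)]
rack [(array([205.9, 140.2]), 0.72), (array([203.5, 310.2]), 0.45)] [([85.9, 178.8, 94.4, 57.0], 0.68)]
drainer [(array([208.1, 319.9]), 0.6)] [([280.6, 166.5, 80.1, 80.5], 0.81)]
```

```bash
python3 - <<'E'
import cv2
a=cv2.imread("pics/side0.png");cv2.imwrite("pics/side0c.png",cv2.resize(a[90:370,140:460],None,fx=2.4,fy=2.1,interpolation=2)[:600,:800])
a=cv2.imread("pics/top0.png");cv2.imwrite("pics/top0c.png",cv2.resize(a,None,fx=1.5,fy=1.5,interpolation=2))
b=a[140:260,70:230];cv2.imwrite("pics/top0r.png",cv2.resize(b,None,fx=5,fy=5,interpolation=2)[:600])
b=a[140:260,260:420];cv2.imwrite("pics/top0d.png",cv2.resize(b,None,fx=5,fy=5,interpolation=2)[:600])
E
```

```text
(no output)
```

View pics/side0c.png

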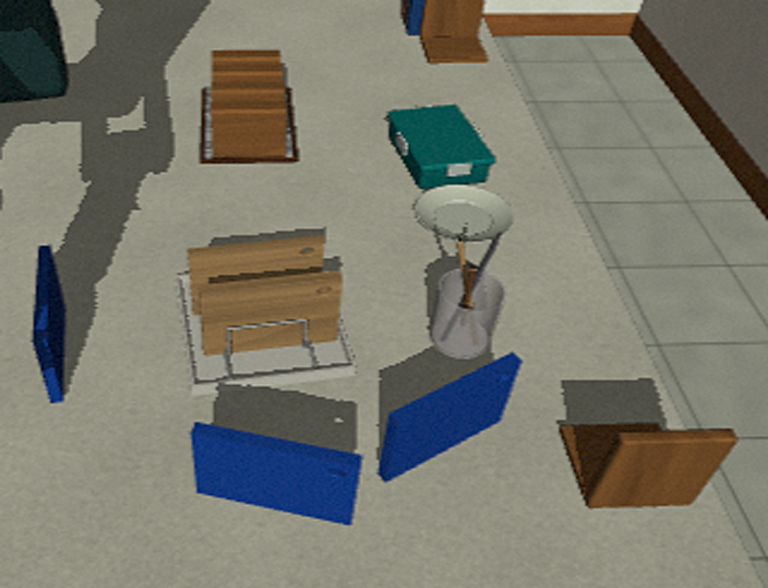

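View pics/top0c.png

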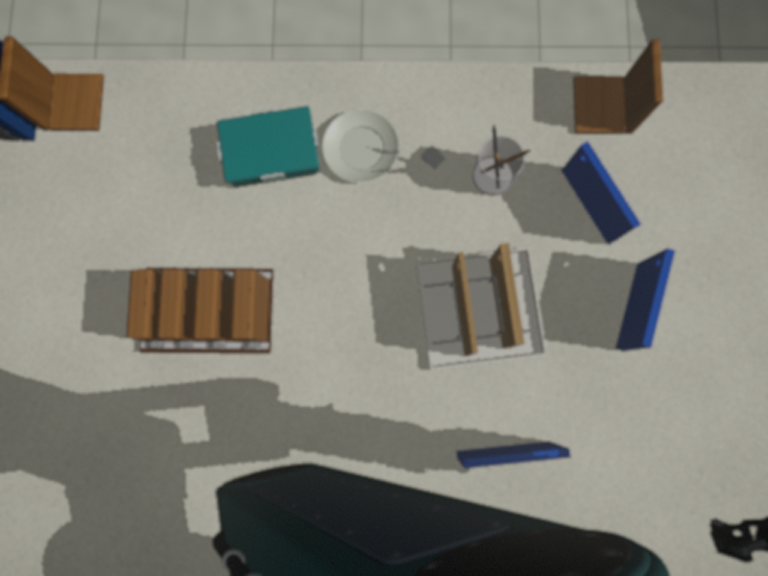

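View pics/top0r.png

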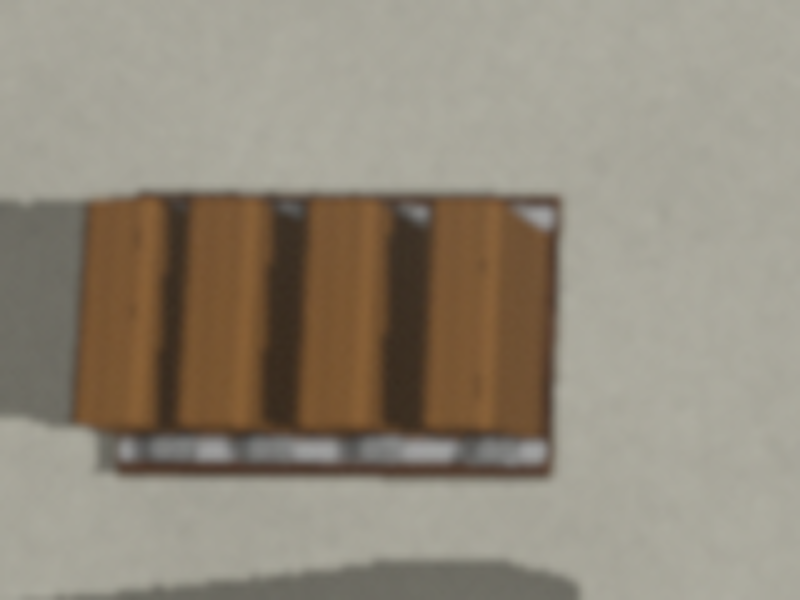

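View pics/top0d.png

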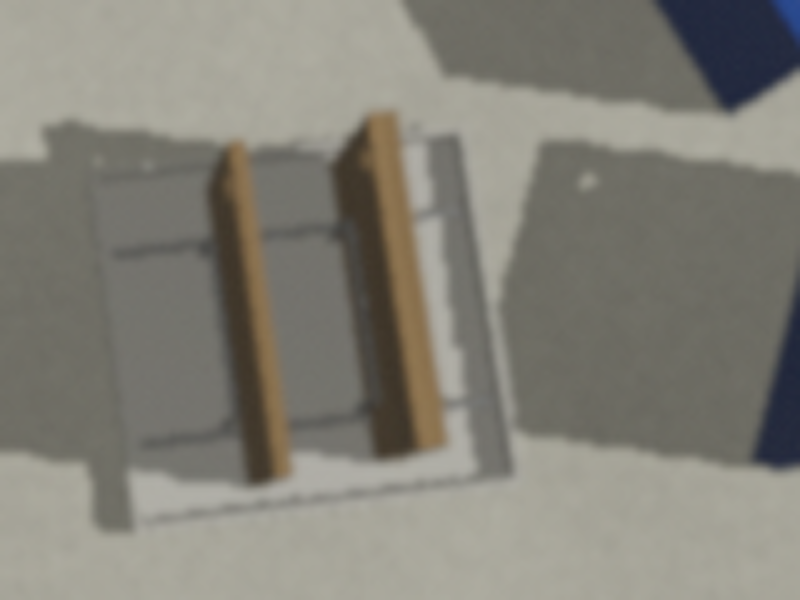

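```bash
cat > h.py <<'E'
import numpy as np,cv2,pickle
from scipy.spatial.transform import Rotation as Rn
def ray(p,row,col,z):
    d=np.linalg.inv(p["K"])@np.array([col,row,1.]); R=np.array(p["R"]);c=-R.T@np.array(p["t"]); d=R.T@d
    return c+d*(z-c[2])/d[2]
def proj(p,X):
    c=np.array(p["R"])@np.array(X)+np.array(p["t"]);u=np.array(p["K"])@c;return u[:2]/u[2]
def rect(p,x0,x1,y0,y1,z,s=3):
    # image: rows = -x, cols = -y ; s px per mm
    h=int((x1-x0)*1000*s);w=int((y1-y0)*1000*s)
    r,c=np.mgrid[0:h,0:w];X=np.stack([x1-r/1000/s,y1-c/1000/s,np.full(r.shape,z)],-1).astype(float)
    q=X@np.array(p["R"]).T+np.array(p["t"]);q=q@np.array(p["K"]).T;uv=(q[...,:2]/q[...,2:]).astype(np.float32)
    im=cv2.remap(p["color"],uv[...,0],uv[...,1],cv2.INTER_CUBIC).copy()
    for v in np.arange(np.ceil(x0*50)/50,x1,.02):
        k=int((x1-v)*1000*s);cv2.line(im,(0,k),(w,k),(0,255,0),1);cv2.putText(im,f"{v:.2f}",(0,k-2),0,.4,(0,0,255),1)
    for v in np.arange(np.ceil(y0*50)/50,y1,.02):
        k=int((y1-v)*1000*s);cv2.line(im,(k,0),(k,h),(0,255,0),1);cv2.putText(im,f"{v:.2f}",(k,10),0,.35,(0,0,255),1)
    return im
def go(st,pos,R):
    "shift/turn in tool axes to reach pos, R from commanded(≈measured) pose"
    q=st["eef_rot"];R0=Rn.from_quat([q[1],q[2],q[3],q[0]])
    return np.round(R0.inv().apply(np.array(pos)-st["tcp_pos"])*1000,1),np.round((R0.inv()*R).as_rotvec(degrees=True),2)
def down(yaw): # tool z down, tool x at yaw (rad) in world
    c,s=np.cos(yaw),np.sin(yaw)
    return Rn.from_matrix(np.array([[c,s,0],[s,-c,0],[0,0,-1]]))
E
python3 - <<'E'
from h import *
p=pickle.load(open("top0.pkl","rb"));q=pickle.load(open("side0.pkl","rb"))
for n,rc,z in[("slot_mid",(207.4,132.8),.015),("slot_thin",(207.6,112.9),.015),("rack",(205.9,140.2),0),("drainer",(208.1,319.9),0)]:print(n,ray(p,*rc,z))
print("side rack",ray(q,149.2,245.7,0),"drainer",ray(q,244.6,250.5,0),"slot_thin",ray(q,152.9,241.8,.015))
def crop(c,off): return (c[1]/5+off[1],c[0]/5+off[0])
for c in[(395,112),(445,445),(368,112),(415,450),(245,142),(290,475),(230,145),(272,480)]:
    r=crop(c,(260,140));print(c,ray(p,*r,.130))
c=ray(p,207,132,.1);
cv2.imwrite("pics/rr.png",rect(p,c[0]-.09,c[0]+.09,c[1]-.13,c[1]+.13,.107))
c=ray(p,205,323,.13);print(c)
cv2.imwrite("pics/rd.png",rect(p,c[0]-.1,c[0]+.1,c[1]-.13,c[1]+.13,.130))
E
```

```text
slot_mid [0.47212991 0.2286355  0.015     ]
slot_thin [0.4710961  0.28048916 0.015     ]
rack [0.47792518 0.21391903 0.        ]
drainer [ 0.47676297 -0.2592807   0.        ]
side rack [ 4.86652299e-01  2.21550944e-01 -1.11022302e-16] drainer [ 0.49016398 -0.25685303  0.        ] slot_thin [0.47099715 0.17726726 0.015     ]
(395, 112) [ 0.57100151 -0.28789163  0.13      ]
(445, 445) [ 0.41463965 -0.3080164   0.13      ]
(368, 112) [ 0.57088751 -0.2751841   0.13      ]
(415, 450) [ 0.41220412 -0.29419448  0.13      ]
(245, 142) [ 0.55593917 -0.21715453  0.13      ]
(290, 475) [ 0.40016338 -0.23665583  0.13      ]
(230, 145) [ 0.55443562 -0.21009343  0.13      ]
(272, 480) [ 0.39779243 -0.22837683  0.13      ]
[ 0.46960122 -0.24898108  0.13      ]
```

View pics/rr.png

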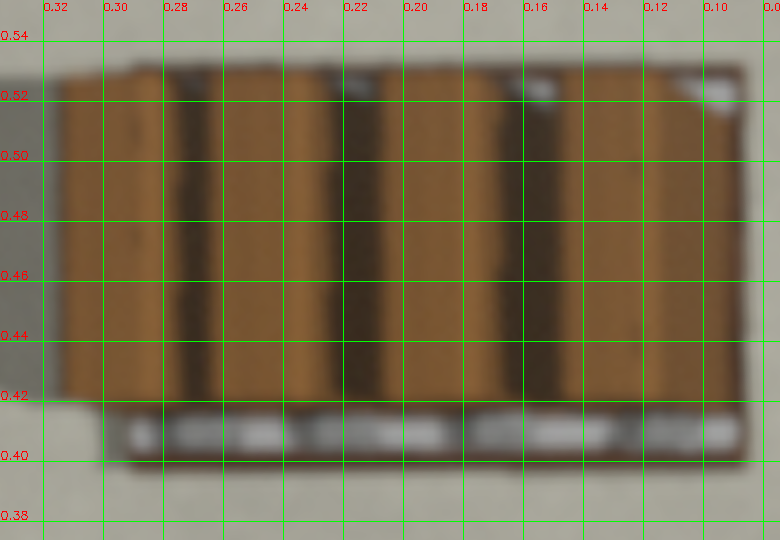

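View pics/rd.png

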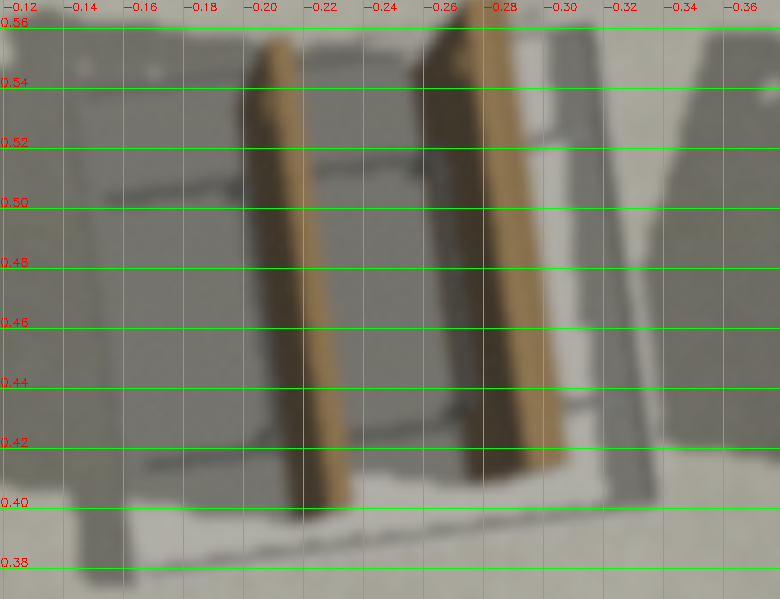

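```bash
python3 - <<'E'
from h import *
p=pickle.load(open("top0.pkl","rb"))
R=np.array(p["R"]);print("cam",-R.T@p["t"]); q=pickle.load(open("side0.pkl","rb"));print("side",-np.array(q["R"]).T@q["t"])
# native pixels contrast profile
g=p["color"].astype(float)
im=g[178:238,78:190].copy()
im=np.clip((im-20)*1.6,0,255).astype(np.uint8)
cv2.imwrite("pics/rz.png",cv2.resize(im,None,fx=7,fy=7,interpolation=0)[:600,:800])
for a,b in[(.43,.46),(.49,.515)]:
  ys=np.arange(.325,.075,-.001);pr=[]
  for y in ys:
    v=[]
    for x in np.linspace(a,b,12):
        u=proj(p,[x,y,.107]);v.append(cv2.getRectSubPix(p["color"].astype(np.float32),(1,1),tuple(map(float,u)))[0,0])
    pr.append(np.mean(v,0).sum())
  pr=np.array(pr);print(a,b);print(" ".join(f"{int(y*1000+.5)}:{int(v)}" for y,v in zip(ys,pr)))
E
```

```text
cam [ 0.35306419 -0.10905071  1.11168881]
side [ 0.46158284 -0.98059984  0.86614075]
0.43 0.46
325:315 324:315 323:315 322:315 321:315 320:313 319:308 318:299 317:287 316:271 315:255 314:242 313:235 312:235 311:240 310:246 309:251 308:253 307:255 306:255 305:254 304:253 303:251 302:250 301:250 300:252 299:253 298:255 297:256 296:257 295:257 294:256 293:257 292:257 291:259 290:261 289:265 288:269 287:274 286:278 285:281 284:281 283:280 282:275 281:267 280:257 279:246 278:233 277:219 276:201 275:184 274:168 273:153 272:143 271:137 270:135 269:137 268:141 267:149 266:161 265:176 264:194 263:212 262:227 261:239 260:247 259:252 258:254 257:254 256:253 255:252 254:250 253:250 252:250 251:251 250:252 249:253 248:254 247:255 246:255 245:256 244:256 243:256 242:257 241:259 240:262 239:266 238:271 237:275 236:278 235:279 234:278 233:273 232:266 231:258 230:249 229:238 228:227 227:214 226:199 225:182 224:166 223:152 222:143 221:137 220:134 219:133 218:133 217:132 216:131 215:131 214:132 213:132 212:135 211:140 210:148 209:159 208:174 207:192 206:210 205:225 204:238 203:246 202:251 201:254 200:2
[... 2257 characters left out ...]
:160 165:153 164:148 163:145 162:144 161:143 160:145 159:146 158:146 157:145 156:146 155:147 154:149 153:152 152:155 151:160 150:168 149:178 148:192 147:206 146:221 145:235 144:246 143:253 142:258 141:259 140:259 139:259 138:258 137:258 136:258 135:258 134:260 133:261 132:263 131:264 130:265 129:264 128:263 127:262 126:261 125:260 124:261 123:263 122:267 121:273 120:278 119:281 118:283 117:279 116:275 115:268 114:261 113:254 112:250 111:247 110:246 109:246 108:245 107:245 106:244 105:244 104:243 103:243 102:244 101:245 100:246 99:247 98:249 97:252 96:252 95:249 94:245 93:236 92:225 91:218 90:215 89:223 88:259 87:298 86:346 85:395 84:432 83:455 82:475 81:482 80:486 79:488 78:489 77:489 76:489
```

View pics/rz.png

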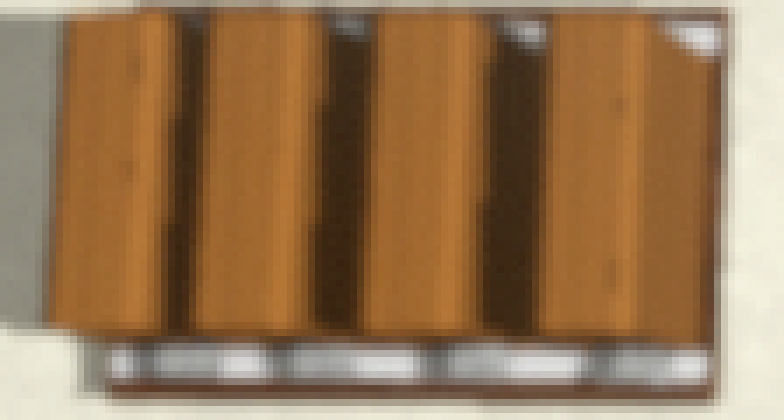

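```bash
python3 - <<'E'
from h import *
from workcell import status
s=status.read_state();print(go(s,[.492,-.291,.20],down(np.radians(7))));print(go(s,[.492,-.291,.145],down(np.radians(7))))
a=pickle.load(open("top0.pkl","rb"))["color"][160:250,290:360];cv2.imwrite("pics/conf.png",cv2.resize(a,None,fx=6,fy=6))
E
```

```text
(array([ 375.6, -169. ,   11. ]), array([-1.000e-02, -0.000e+00,  1.132e+01]))
(array([ 375.6, -169. ,   66. ]), array([-1.000e-02, -0.000e+00,  1.132e+01]))
```

View pics/conf.png

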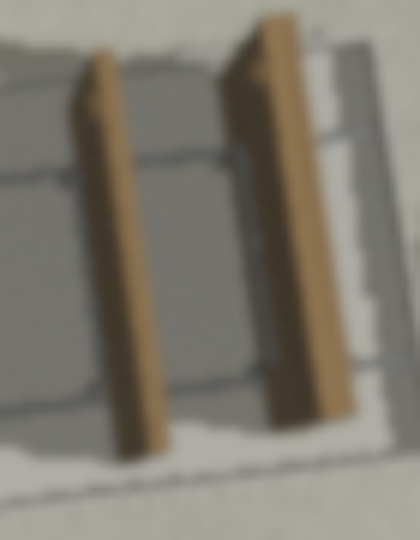

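In the top image, the candidates are wooden boards at columns 336 (≈13.5 mm thick) and 309 (≈8 mm), row 200. The blue boards are at (col 430, row 200), (400, 128) and (343, 303). The two wooden ones standing in the drainer fit the description, and the crop confirms it: the right one is thicker, so it's mid_board. The blue boards are look-alikes.

Request:
send_rows:
  commands:
    - [[0.055,-0.025,0],[0,0,2]]
    - [[0.11,-0.05,0],[0,0,5]]
    - [[0.165,-0.075,0],[0,0,8]]
    - [[0.22,-0.1,0],[0,0,11.3]]
    - [[0.275,-0.124,0],[0,0,11.3]]
    - [[0.33,-0.149,0.005],[0,0,11.3]]
    - [[0.3756,-0.169,0.011],[0,0,11.3]]
    - [[0.3756,-0.169,0.03],[0,0,11.3]]
    - [[0.3756,-0.169,0.05],[0,0,11.3]]
    - [[0.3756,-0.169,0.05],[0,0,11.3]]
  fingers: 0.045
  squeeze: 50

```text
clock: 2.95
tcp_pos: [0.4911, -0.29, 0.1596]
eef_rot: [-0.001, 0.998, 0.061, -0.001]
ft_force: [0.3, 0.7, 0.4]
grip_width: 0.526
```

```bash
python3 - <<'E'
from h import *
from workcell import status,imaging
s=status.read_state();print(s["clock"],s["tcp_pos"],s["ft_force"],s["grip_width"]);print(go(s,[.492,-.291,.096],down(np.radians(7))))
p=imaging.get_image("top");cv2.imwrite("pics/t1.png",cv2.resize(p["color"][150:270,260:420],None,fx=5,fy=5,interpolation=2))
print(proj(p,s["tcp_pos"]))
q=imaging.get_image("side");cv2.imwrite("pics/s1.png",cv2.resize(q["color"][170:290,200:340],None,fx=5,fy=5,interpolation=2))
E
```

```text
2.95 [ 0.49107025 -0.28999462  0.1596174 ] [0.34795238 0.65713952 0.35288386] 0.526306844667481
(array([ 1. ,  1.3, 63.6]), array([-0.14,  0.14,  0.05]))
[342.91486271 194.20319909]
```

View pics/t1.png

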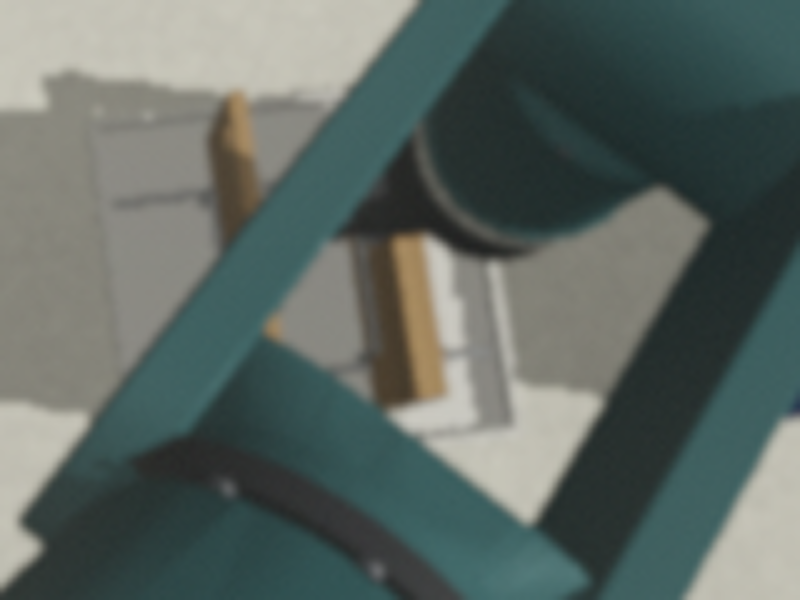

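View pics/s1.png

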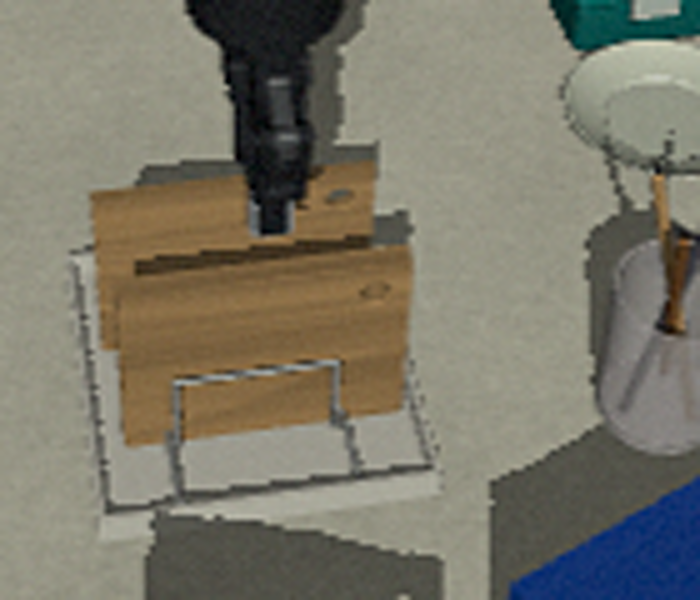

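Side view: the near finger (270, 235 in the crop) is over the middle of the mid board's upper edge (265, 268). Going down now.

Request:
send_rows:
  commands:
    - [[0,0,0.02],[0,0,0]]
    - [[0,0,0.04],[0,0,0]]
    - [[0,0,0.055],[0,0,0]]
    - [[0,0,0.0645],[0,0,0]]
    - [[0,0,0.0645],[0,0,0]]

```text
clock: 3.68
tcp_pos: [0.4918, -0.2909, 0.0962]
eef_rot: [-0.0, 0.998, 0.061, -0.0]
ft_force: [0.1, -0.0, 0.6]
grip_width: 0.523
```

Request:
send_rows:
  commands:
    - [[0,0,0],[0,0,0]]
    - [[0,0,0],[0,0,0]]
    - [[0,0,0],[0,0,0]]
    - [[0,0,0],[0,0,0]]
    - [[0,0,0],[0,0,0]]
    - [[0,0,0],[0,0,0]]
  fingers: 0.0
  squeeze: 60

```text
clock: 4.42
tcp_pos: [0.4927, -0.2916, 0.0974]
eef_rot: [0.001, 0.998, 0.061, 0.001]
ft_force: [-0.2, -0.1, 5.7]
grip_width: 0.145
```

Request:
send_rows:
  commands:
    - [[0,0,-0.01],[0,0,0]]
    - [[0,0,-0.03],[0,0,0]]
    - [[0,0,-0.06],[0,0,0]]
    - [[0,0,-0.1],[0,0,0]]
    - [[0,0,-0.14],[0,0,0]]
    - [[0,0,-0.17],[0,0,0]]
    - [[0,0,-0.18],[0,0,0]]
    - [[0,0,-0.18],[0,0,0]]

```text
clock: 5.42
tcp_pos: [0.4919, -0.2908, 0.2763]
eef_rot: [-0.0, 0.998, 0.061, -0.0]
ft_force: [-0.0, -0.7, -2.5]
grip_width: 0.143
```

```bash
python3 - <<'E'
from h import *
from workcell import status,imaging
s=status.read_state();print(s["clock"],s["tcp_pos"],s["eef_rot"],s["ft_force"],s["torque"],s["grip_width"]);print(go(s,[.475,.222,.276],down(0)))
q=imaging.get_image("side");cv2.imwrite("pics/s2.png",cv2.resize(q["color"][110:290,180:360],None,fx=3.3,fy=3.3,interpolation=2))
E
```

```text
5.425 [ 0.49186244 -0.29083158  0.27633187] [-1.11976542e-04  9.98121539e-01  6.12648455e-02 -2.14054024e-05] [-0.03567585 -0.71536761 -2.51761795] [ 0.01739856  0.06166696 -0.05760402] 0.1434322950182301
(array([ 4.60e+01, -5.11e+02,  4.00e-01]), array([-0.01,  0.  ,  7.02]))
```

View pics/s2.png

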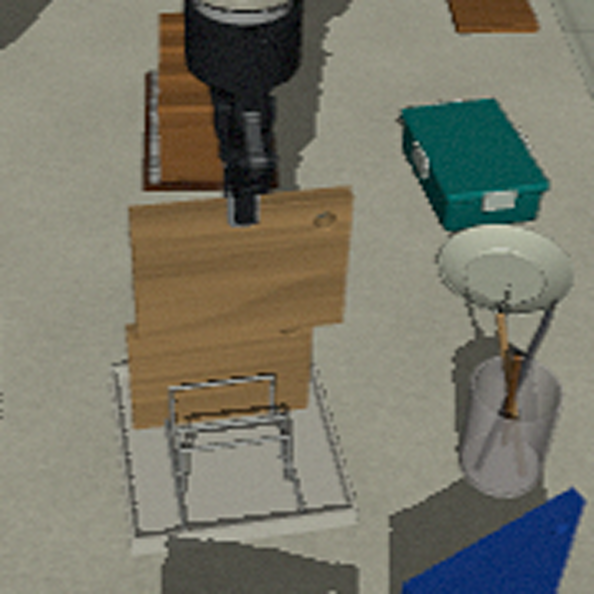

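Request:
send_rows:
  commands:
    - [[0.002,-0.02,0],[0,0,0]]
    - [[0.006,-0.06,0],[0,0,1]]
    - [[0.01,-0.11,0],[0,0,2]]
    - [[0.015,-0.165,0],[0,0,3]]
    - [[0.02,-0.22,0],[0,0,4]]
    - [[0.025,-0.275,0],[0,0,5]]
    - [[0.03,-0.33,0],[0,0,6]]
    - [[0.034,-0.38,0],[0,0,7]]
    - [[0.039,-0.43,0],[0,0,7]]
    - [[0.043,-0.475,0],[0,0,7]]

```text
clock: 6.72
tcp_pos: [0.4745, 0.1881, 0.2753]
eef_rot: [-0.0, 1.0, 0.001, -0.001]
ft_force: [-0.2, -0.3, -2.0]
grip_width: 0.143
```

Request:
send_rows:
  commands:
    - [[0.002,-0.02,0],[0,0,0]]
    - [[0.003,-0.034,0],[0,0,0]]
    - [[0.003,-0.036,0],[0,0,0]]
    - [[0.003,-0.036,0],[0,0,0]]

```text
clock: 7.22
tcp_pos: [0.4796, 0.2207, 0.2764]
eef_rot: [0.0, 1.0, -0.0, -0.0]
ft_force: [-0.1, 0.7, -2.1]
grip_width: 0.139
```

```bash
python3 - <<'E'
from h import *
from workcell import status,imaging
s=status.read_state();print(s["clock"],s["tcp_pos"],s["eef_rot"],s["ft_force"],s["torque"],s["grip_width"]);print(go(s,[.475,.222,.276],down(0)))
q=imaging.get_image("side");cv2.imwrite("pics/s3.png",cv2.resize(q["color"][50:230,160:340],None,fx=3.3,fy=3.3,interpolation=2))
p=imaging.get_image("top");pickle.dump(p,open("top3.pkl","wb"));cv2.imwrite("pics/t3.png",cv2.resize(p["color"][140:280,60:220],None,fx=4,fy=4,interpolation=2))
E
```

```text
7.225 [0.47963201 0.22069786 0.2763585 ] [ 2.94019509e-04  9.99999907e-01 -2.33495917e-04 -2.09921332e-04] [-0.14791597  0.65321425 -2.06603917] [ 0.04552697  0.03545188 -0.02286487] 0.13948323618976674
(array([-4.6, -1.3,  0.4]), array([ 0.03,  0.02, -0.03]))
```

View pics/s3.png

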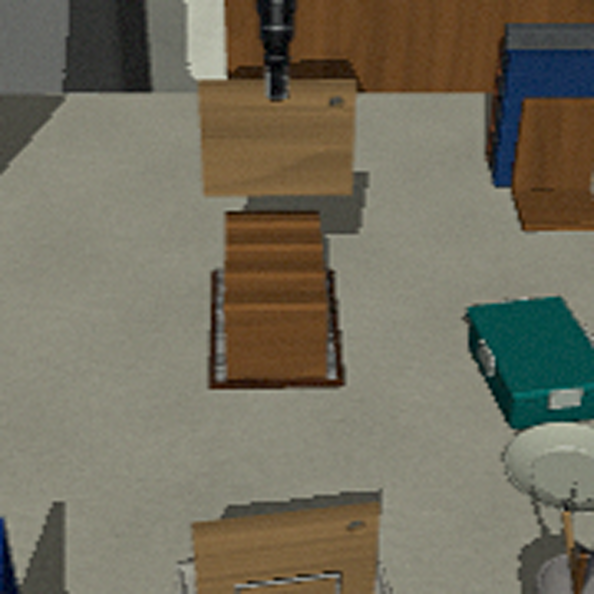

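View pics/t3.png

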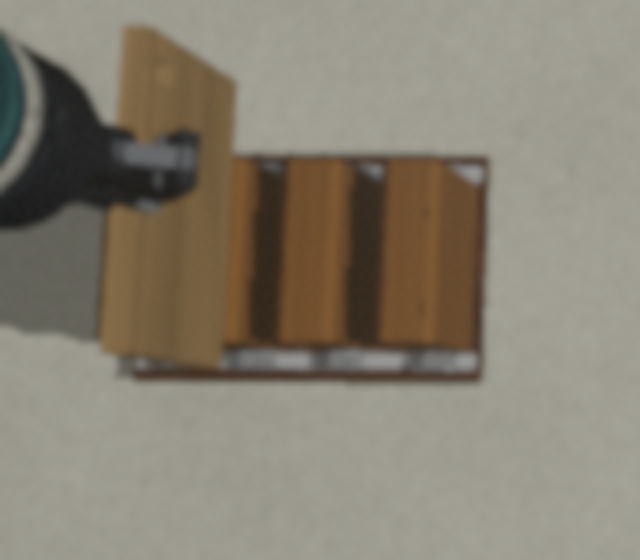

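```bash
python3 - <<'E'
from h import *
p=pickle.load(open("top3.pkl","rb"))
im=p["color"][140:280,60:220];im=cv2.resize(im,None,fx=5,fy=5,interpolation=2)
def P(X):
    u=proj(p,X);return tuple(np.int32(np.round(((u-[60,140])+.5)*5)))
y0=.2207;z0=.310
for dy,z in((-.007,z0),(.007,z0),(-.007,z0-.125)):
    cv2.line(im,P([.3985,y0+dy,z]),P([.5585,y0+dy,z]),(0,255,255),1)
cv2.imwrite("pics/t3o.png",im[:600,:800])
E
```

```text
(no output)
```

View pics/t3o.png

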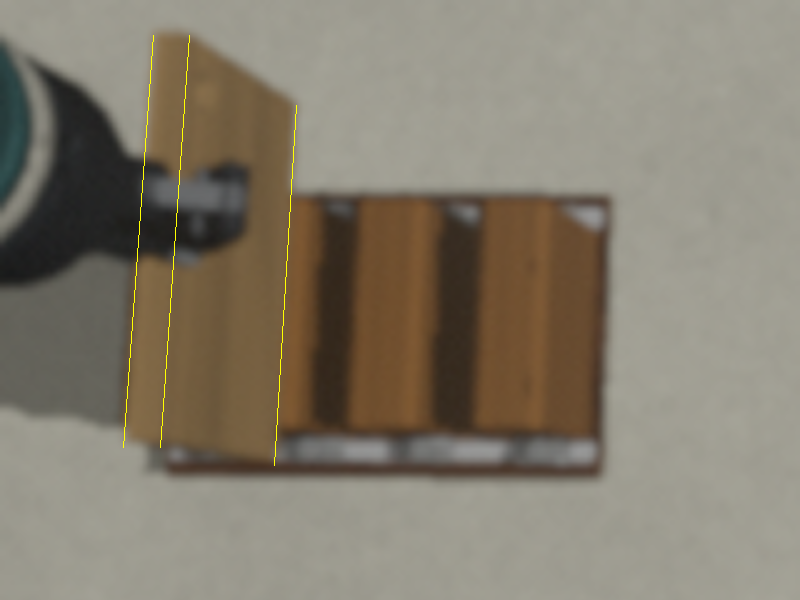

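The predicted outline lies on the seen board to within about 1 mm. Lowering to just over the slot mouth.

Request:
send_rows:
  commands:
    - [[-0.002,0,0.005],[0,0,0]]
    - [[-0.004,0,0.02],[0,0,0]]
    - [[-0.004,0,0.035],[0,0,0]]
    - [[-0.004,0,0.05],[0,0,0]]
    - [[-0.004,0,0.06],[0,0,0]]
    - [[-0.004,0,0.064],[0,0,0]]
    - [[-0.004,0,0.064],[0,0,0]]
    - [[-0.004,0,0.064],[0,0,0]]

```text
clock: 8.32
tcp_pos: [0.4761, 0.2218, 0.213]
eef_rot: [-0.0, 1.0, 0.0, 0.0]
ft_force: [0.4, -0.0, -3.1]
grip_width: 0.145
```

```bash
python3 - <<'E'
from h import *
from workcell import status,imaging
s=status.read_state();print(s["clock"],s["tcp_pos"],s["eef_rot"],s["ft_force"],s["torque"],s["grip_width"])
p=imaging.get_image("top");pickle.dump(p,open("top4.pkl","wb"))
im=p["color"][140:280,60:220];im=cv2.resize(im,None,fx=5,fy=5,interpolation=2)
def P(X):
    u=proj(p,X);return tuple(np.int32(np.round(((u-[60,140])+.5)*5)))
x0,y0,z0=s["tcp_pos"];z0+=.034
for dy,z in((-.007,z0),(.007,z0),(-.007,z0-.125)):
    cv2.line(im,P([x0-.08,y0+dy,z]),P([x0+.08,y0+dy,z]),(0,255,255),1)
for y in(.2335,.2100,.2825,.2670):cv2.line(im,P([.42,y,.102]),P([.53,y,.102]),(0,255,0),1)
cv2.imwrite("pics/t4o.png",im[:600,:800])
E
```

```text
8.325 [0.47608593 0.22181266 0.21303423] [-1.94438747e-04  9.99999834e-01  2.25635973e-04  4.92530220e-04] [ 0.44756295 -0.03289327 -3.11689809] [-0.01675784 -0.06161117  0.04383485] 0.1445901118547429
```

View pics/t4o.png

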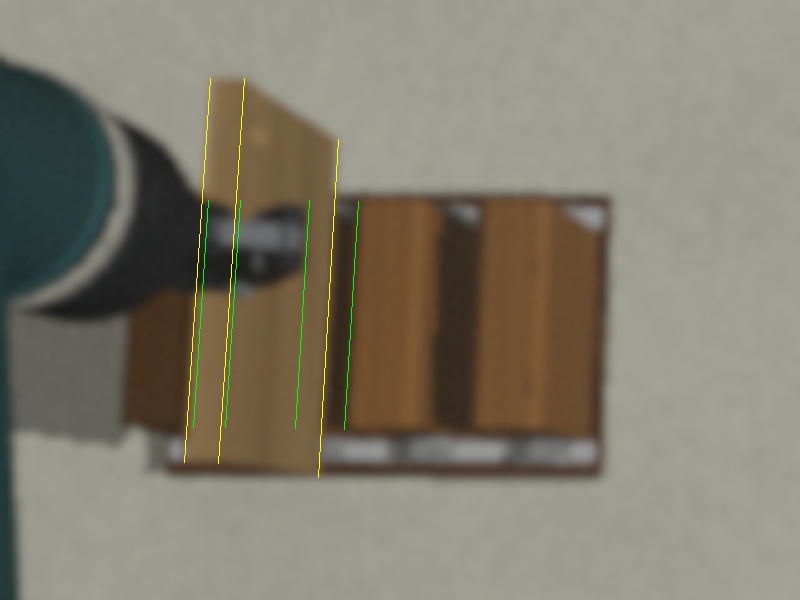

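Request:
send_rows:
  commands:
    - [[0,0,0.003],[0,0,0]]
    - [[0,0,0.0065],[0,0,0]]
    - [[0,0,0.01],[0,0,0]]
    - [[0,0,0.0135],[0,0,0]]
    - [[0,0,0.017],[0,0,0]]
    - [[0,0,0.0205],[0,0,0]]
    - [[0,0,0.024],[0,0,0]]
    - [[0,0,0.0275],[0,0,0]]
    - [[0,0,0.031],[0,0,0]]
    - [[0,0,0.034],[0,0,0]]

```text
clock: 9.62
tcp_pos: [0.4756, 0.2217, 0.1783]
eef_rot: [-0.0, 1.0, 0.0, -0.0]
ft_force: [0.6, 0.5, -1.8]
grip_width: 0.146
```

Request:
send_rows:
  commands:
    - [[0,0,0.0025],[0,0,0]]
    - [[0,0,0.005],[0,0,0]]
    - [[0,0,0.0075],[0,0,0]]
    - [[0,0,0.01],[0,0,0]]
    - [[0,0,0.0125],[0,0,0]]

```text
clock: 10.25
tcp_pos: [0.4756, 0.2217, 0.1659]
eef_rot: [-0.0, 1.0, 0.0, 0.0]
ft_force: [-0.2, 0.3, -2.6]
grip_width: 0.144
```

Request:
send_rows:
  commands:
    - [[0,0,0.0015],[0,0,0]]
    - [[0,0,0.003],[0,0,0]]
    - [[0,0,0.0045],[0,0,0]]
    - [[0,0,0.006],[0,0,0]]

```text
clock: 10.75
tcp_pos: [0.4756, 0.2217, 0.16]
eef_rot: [-0.0, 1.0, 0.0, 0.0]
ft_force: [0.2, -0.2, -1.6]
grip_width: 0.139
```

Request:
send_rows:
  commands:
    - [[0,0,0.0015],[0,0,0]]
    - [[0,0,0.003],[0,0,0]]
    - [[0,0,0.0045],[0,0,0]]

```text
clock: 11.12
tcp_pos: [0.4756, 0.2216, 0.1554]
eef_rot: [-0.0, 1.0, 0.0, 0.0]
ft_force: [0.8, -0.2, -0.8]
grip_width: 0.143
```

Request:
send_rows:
  commands:
    - [[0,0,0.0015],[0,0,0]]
    - [[0,0,0.003],[0,0,0]]

```text
clock: 11.38
tcp_pos: [0.4756, 0.2217, 0.1524]
eef_rot: [-0.0, 1.0, 0.0, -0.0]
ft_force: [0.3, 0.6, -2.2]
grip_width: 0.142
```

Request:
send_rows:
  commands:
    - [[0,0,0.0015],[0,0,0]]
    - [[0,0,0.003],[0,0,0]]

```text
clock: 11.62
tcp_pos: [0.4757, 0.2217, 0.1494]
eef_rot: [-0.0, 1.0, 0.0, 0.0]
ft_force: [-0.5, -0.5, -2.1]
grip_width: 0.142
```

Request:
send_rows:
  commands:
    - [[0,0,0.0015],[0,0,0]]
    - [[0,0,0.003],[0,0,0]]

```text
clock: 11.88
tcp_pos: [0.4756, 0.2217, 0.1464]
eef_rot: [-0.0, 1.0, 0.0, -0.0]
ft_force: [-0.5, -0.3, -2.2]
grip_width: 0.143
```

Request:
send_rows:
  commands:
    - [[0,0,0.0015],[0,0,0]]
    - [[0,0,0.003],[0,0,0]]

```text
clock: 12.12
tcp_pos: [0.4757, 0.2217, 0.1435]
eef_rot: [-0.0, 1.0, 0.0, 0.0]
ft_force: [-0.6, 0.4, -2.0]
grip_width: 0.144
```

Request:
send_rows:
  commands:
    - [[0,0,0.0015],[0,0,0]]
    - [[0,0,0.003],[0,0,0]]

```text
clock: 12.38
tcp_pos: [0.4757, 0.2217, 0.1405]
eef_rot: [-0.0, 1.0, 0.0, 0.0]
ft_force: [0.0, -1.1, -2.1]
grip_width: 0.141
```

Request:
send_rows:
  commands:
    - [[0,0,0.0015],[0,0,0]]
    - [[0,0,0.0025],[0,0,0]]

```text
clock: 12.62
tcp_pos: [0.4757, 0.2217, 0.138]
eef_rot: [-0.0, 1.0, 0.0, 0.0]
ft_force: [0.1, -0.1, -1.5]
grip_width: 0.142
```

Request:
send_rows:
  commands:
    - [[0,0,0.0015],[0,0,0]]
    - [[0,0,0.0025],[0,0,0]]

```text
clock: 12.88
tcp_pos: [0.4757, 0.2218, 0.1355]
eef_rot: [-0.0, 1.0, 0.0, 0.0]
ft_force: [0.2, 0.7, -0.7]
grip_width: 0.137
```

Request:
send_rows:
  commands:
    - [[0,0,0.0015],[0,0,0]]
    - [[0,0,0.0025],[0,0,0]]

```text
clock: 13.12
tcp_pos: [0.476, 0.2218, 0.1335]
eef_rot: [-0.0, 1.0, 0.0, 0.0]
ft_force: [-1.7, 0.7, 7.6]
grip_width: 0.142
```

Request:
send_rows:
  commands:
    - [[0,0,0.0007],[0,0,0]]
    - [[0,0,0.0007],[0,0,0]]

```text
clock: 13.38
tcp_pos: [0.4762, 0.2219, 0.1333]
eef_rot: [-0.0, 1.0, 0.0, 0.001]
ft_force: [-1.6, 0.4, 7.1]
grip_width: 0.141
```

Request:
send_rows:
  commands:
    - [[0,0,0.0008],[0,0,0]]
    - [[0,0,0.0008],[0,0,0]]

```text
clock: 13.62
tcp_pos: [0.4765, 0.222, 0.1331]
eef_rot: [-0.0, 1.0, 0.0, 0.001]
ft_force: [-2.1, 0.2, 10.4]
grip_width: 0.145
```

```bash
python3 - <<'E'
from h import *
from workcell import status,imaging
s=status.read_state();print(s["clock"],s["tcp_pos"],s["eef_rot"],s["ft_force"],s["torque"],s["grip_width"])
q=imaging.get_image("side");cv2.imwrite("pics/s5.png",cv2.resize(q["color"][80:190,200:310],None,fx=5,fy=5,interpolation=2))
p=imaging.get_image("top");cv2.imwrite("pics/t5.png",cv2.resize(p["color"][150:250,70:220],None,fx=5,fy=5,interpolation=2))
E
```

```text
13.625 [0.47652598 0.22203802 0.13309304] [-4.56597240e-04  9.99999308e-01  1.83288061e-04  1.06905344e-03] [-2.10965281  0.16194793 10.41984643] [ 0.05911509  0.47751419 -0.05436271] 0.14532631946571645
```

View pics/s5.png

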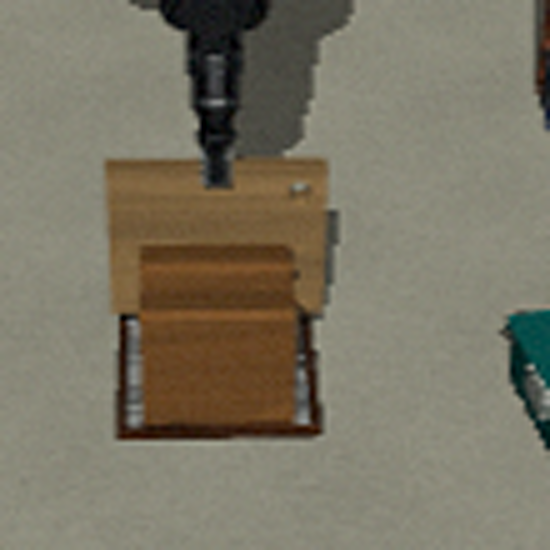

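View pics/t5.png

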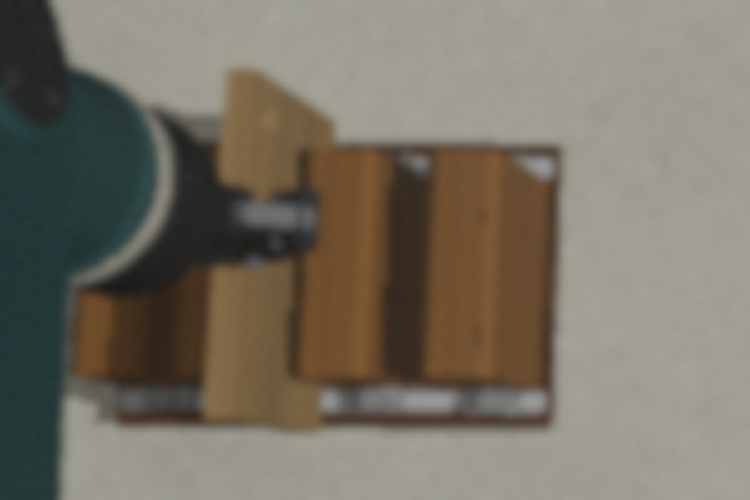

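Request:
send_rows:
  commands:
    - [[0,0,0],[0,0,0]]
    - [[0,0,0],[0,0,0]]
    - [[0,0,0],[0,0,0]]
  fingers: 0.04

```text
clock: 14.1
tcp_pos: [0.4755, 0.2215, 0.1313]
eef_rot: [0.0, 1.0, 0.0, -0.0]
ft_force: [0.2, 0.0, 0.5]
grip_width: 0.467
```

Request:
send_rows:
  commands:
    - [[0,0,-0.02],[0,0,0]]
    - [[0,0,-0.05],[0,0,0]]
    - [[0,0,-0.08],[0,0,0]]
    - [[0,0,-0.1],[0,0,0]]
    - [[0,0.03,-0.1],[0,0,0]]
    - [[0,0.08,-0.1],[0,0,-1]]
    - [[0,0.14,-0.1],[0,0,-2]]
    - [[0,0.2,-0.1],[0,0,-3]]
    - [[0,0.255,-0.1],[0,0,-4]]

```text
clock: 15.22
tcp_pos: [0.4754, -0.0353, 0.2315]
eef_rot: [0.0, 0.999, 0.035, 0.0]
ft_force: [0.8, 0.6, -1.1]
grip_width: 0.467
```

```bash
python3 - <<'E'
from h import *
from workcell import status,imaging
s=status.read_state();print(s["clock"],s["tcp_pos"],s["ft_force"],s["grip_width"])
q=imaging.get_image("side");cv2.imwrite("pics/s6.png",cv2.resize(q["color"][80:200,200:310],None,fx=5,fy=5,interpolation=2))
p=imaging.get_image("top");pickle.dump(p,open("top6.pkl","wb"));im=cv2.resize(p["color"][150:250,70:220],None,fx=5,fy=5,interpolation=2)
def P(X):
    u=proj(p,X);return tuple(np.int32(np.round(((u-[70,150])+.5)*5)))
for dy,z in((-.007,.167),(.007,.167)):cv2.line(im,P([.396,.2218+dy,z]),P([.556,.2218+dy,z]),(0,255,255),1)
cv2.imwrite("pics/t6.png",im)
cv2.imwrite("pics/t6d.png",cv2.resize(p["color"][150:260,260:380],None,fx=5,fy=5,interpolation=2))
print(go(s,[.477,-.223,.20],down(np.radians(7))))
E
```

```text
15.225 [ 0.47544451 -0.03530086  0.23148177] [ 0.75861429  0.62799764 -1.05963884] 0.46658027563769605
(array([-11.7, 187.3,  31.5]), array([ 0.01, -0.01, -2.95]))
```

View pics/s6.png

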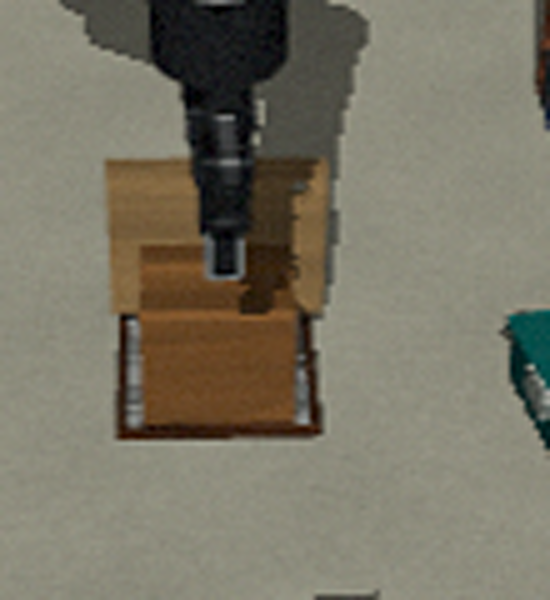

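View pics/t6.png

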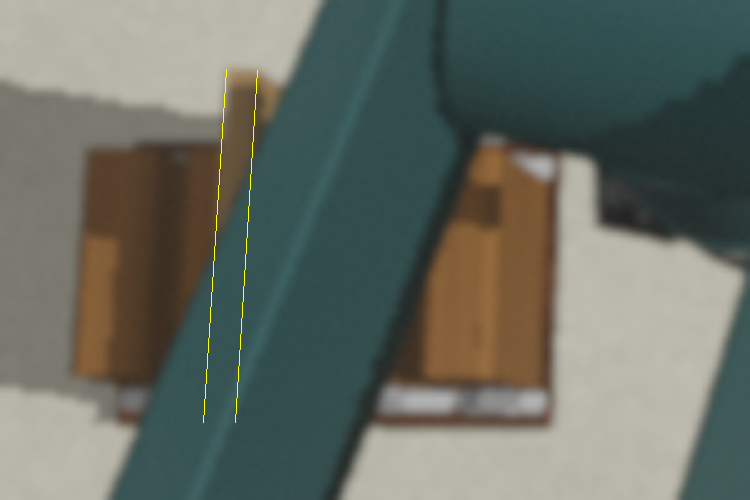

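View pics/t6d.png

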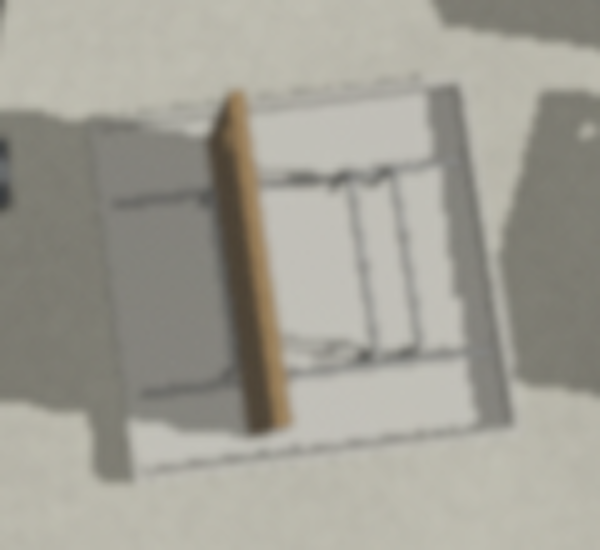

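Mid board stays straight (side crop, unchanged at 105–330 × 158–315). The thin board hasn't moved (top edge 238, 92 → 282, 425 in the drainer crop).

Request:
send_rows:
  commands:
    - [[-0.002,0.04,0],[0,0,-1]]
    - [[-0.005,0.09,0],[0,0,-2]]
    - [[-0.008,0.14,0],[0,0,-2.95]]
    - [[-0.011,0.175,0.005],[0,0,-2.95]]
    - [[-0.012,0.187,0.015],[0,0,-2.95]]
    - [[-0.012,0.187,0.04],[0,0,-2.95]]
    - [[-0.012,0.187,0.06],[0,0,-2.95]]
    - [[-0.012,0.187,0.075],[0,0,-2.95]]
    - [[-0.012,0.187,0.075],[0,0,-2.95]]

```text
clock: 16.45
tcp_pos: [0.476, -0.2193, 0.1552]
eef_rot: [-0.001, 0.998, 0.061, -0.001]
ft_force: [0.1, 0.0, 0.6]
grip_width: 0.469
```

```bash
python3 - <<'E'
from h import *
from workcell import status,imaging
s=status.read_state();print(s["clock"],s["tcp_pos"],s["eef_rot"],s["ft_force"],s["grip_width"]);print(go(s,[.477,-.223,.096],down(np.radians(7))))
q=imaging.get_image("side");cv2.imwrite("pics/s7.png",cv2.resize(q["color"][170:290,200:320],None,fx=5,fy=5,interpolation=2))
E
```

```text
16.45 [ 0.47603771 -0.2192823   0.15521138] [-0.00104835  0.99812409  0.06120252 -0.00120422] [0.13480211 0.03624281 0.59968751] 0.4692274624896872
(array([ 0.6,  3.9, 59.2]), array([-0.13,  0.13,  0.02]))
```

View pics/s7.png

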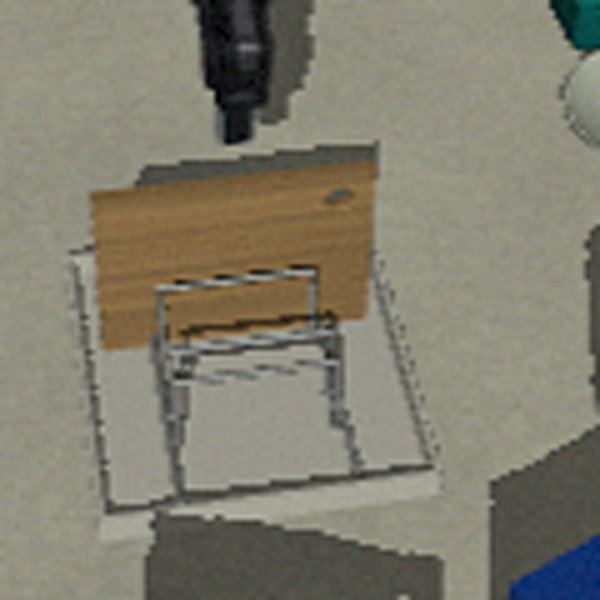

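Request:
send_rows:
  commands:
    - [[0,0.003,0.005],[0,0,0]]
    - [[0,0.003,0.02],[0,0,0]]
    - [[0,0.003,0.04],[0,0,0]]
    - [[0,0.003,0.055],[0,0,0]]
    - [[0,0.003,0.06],[0,0,0]]
    - [[0,0.003,0.06],[0,0,0]]

```text
clock: 17.25
tcp_pos: [0.4771, -0.2236, 0.0962]
eef_rot: [-0.0, 0.998, 0.061, -0.0]
ft_force: [-0.3, -0.9, 0.1]
grip_width: 0.472
```

Request:
send_rows:
  commands:
    - [[0,0,0],[0,0,0]]
    - [[0,0,0],[0,0,0]]
    - [[0,0,0],[0,0,0]]
    - [[0,0,0],[0,0,0]]
    - [[0,0,0],[0,0,0]]
    - [[0,0,0],[0,0,0]]
  fingers: 0.0
  squeeze: 60

```text
clock: 18.0
tcp_pos: [0.4779, -0.2241, 0.0973]
eef_rot: [0.0, 0.998, 0.061, 0.001]
ft_force: [-0.2, -0.5, 5.8]
grip_width: 0.067
```

Request:
send_rows:
  commands:
    - [[0,0,-0.01],[0,0,0]]
    - [[0,0,-0.03],[0,0,0]]
    - [[0,0,-0.06],[0,0,0]]
    - [[0,0,-0.1],[0,0,0]]
    - [[0,0,-0.14],[0,0,0]]
    - [[0,0,-0.17],[0,0,0]]
    - [[0,0,-0.18],[0,0,0]]
    - [[0,0,-0.18],[0,0,0]]

```text
clock: 19.0
tcp_pos: [0.4771, -0.2236, 0.2765]
eef_rot: [0.0, 0.998, 0.061, 0.0]
ft_force: [0.1, -0.6, -0.6]
grip_width: 0.068
```

```bash
python3 - <<'E'
from h import *
from workcell import status,imaging
s=status.read_state();print(s["clock"],s["tcp_pos"],s["eef_rot"],s["ft_force"],s["torque"],s["grip_width"]);print(go(s,[.476,.2748,.276],down(0)))
q=imaging.get_image("side");cv2.imwrite("pics/s8.png",cv2.resize(q["color"][110:290,180:360],None,fx=3.3,fy=3.3,interpolation=2))
p=imaging.get_image("top");pickle.dump(p,open("top8.pkl","wb"))
im=p["color"][160:240,70:230];print(proj(p,[.476,.2218,.167]))
def P(X):
    u=proj(p,X);return tuple(np.int32(np.round(((u-[70,160])+.5)*5)))
im=cv2.resize(im,None,fx=5,fy=5,interpolation=2)
for dy,z in((-.007,.167),(.007,.167)):cv2.line(im,P([.396,.2218+dy,z]),P([.556,.2218+dy,z]),(0,255,255),1)
cv2.imwrite("pics/t8.png",im)
E
```

```text
19.0 [ 0.47713172 -0.22361308  0.27647949] [1.61165160e-05 9.98148034e-01 6.08316499e-02 1.07614618e-04] [ 0.11529533 -0.55753394 -0.63373237] [0.01155815 0.02789554 0.02558135] 0.06792057592397628
(array([  59.4, -494.9,    0.5]), array([ 0.  , -0.01,  6.98]))
[115.58210758 198.21144989]
```

View pics/s8.png

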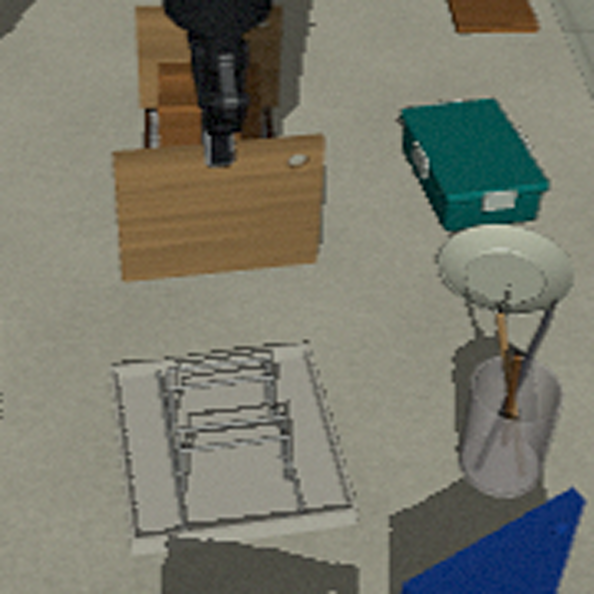

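View pics/t8.png

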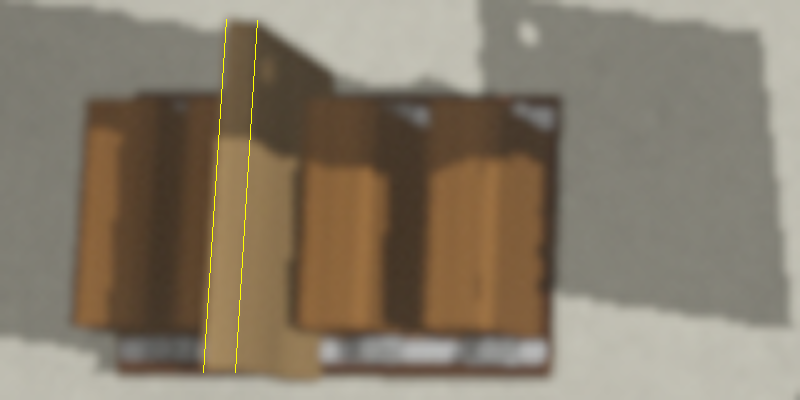

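Request:
send_rows:
  commands:
    - [[0.002,-0.02,-0.01],[0,0,0]]
    - [[0.007,-0.06,-0.02],[0,0,1]]
    - [[0.013,-0.11,-0.02],[0,0,2]]
    - [[0.02,-0.165,-0.02],[0,0,3]]
    - [[0.026,-0.22,-0.02],[0,0,4]]
    - [[0.033,-0.275,-0.02],[0,0,5]]
    - [[0.04,-0.33,-0.02],[0,0,6]]
    - [[0.046,-0.38,-0.02],[0,0,7]]
    - [[0.052,-0.43,-0.02],[0,0,7]]
    - [[0.056,-0.47,-0.02],[0,0,7]]

```text
clock: 20.35
tcp_pos: [0.4742, 0.2523, 0.2961]
eef_rot: [-0.0, 1.0, 0.0, -0.001]
ft_force: [0.4, -0.3, -1.5]
grip_width: 0.068
```

Request:
send_rows:
  commands:
    - [[0,-0.015,0],[0,0,0]]
    - [[0,-0.025,0],[0,0,0]]
    - [[0,-0.025,0],[0,0,0]]
    - [[0,-0.025,0],[0,0,0]]

```text
clock: 20.85
tcp_pos: [0.4758, 0.2736, 0.2965]
eef_rot: [0.0, 1.0, -0.001, -0.0]
ft_force: [0.5, 0.1, -1.1]
grip_width: 0.072
```

```bash
python3 - <<'E'
from h import *
from workcell import status
s=status.read_state();print(s["clock"],s["tcp_pos"],s["eef_rot"],s["ft_force"],s["torque"],s["grip_width"]);print(go(s,[.476,.2748,.213],down(0)))
E
```

```text
20.85 [0.47582127 0.27355273 0.29654468] [ 2.39925481e-04  9.99999654e-01 -7.90108369e-04 -9.75441016e-05] [ 0.47861901  0.08622537 -1.0952197 ] [-0.02859232 -0.04710878 -0.05174617] 0.07244895137385644
(array([ 0.2, -1.3, 83.5]), array([ 0.03,  0.01, -0.09]))
```

Request:
send_rows:
  commands:
    - [[0,0,0.01],[0,0,0]]
    - [[0,0,0.03],[0,0,0]]
    - [[0,0,0.05],[0,0,0]]
    - [[0,0,0.065],[0,0,0]]
    - [[0,0,0.077],[0,0,0]]
    - [[0,0,0.083],[0,0,0]]
    - [[0,0,0.083],[0,0,0]]
    - [[0,0,0.083],[0,0,0]]

```text
clock: 21.85
tcp_pos: [0.4762, 0.2748, 0.2141]
eef_rot: [-0.0, 1.0, -0.0, 0.0]
ft_force: [-0.4, 0.2, -0.9]
grip_width: 0.071
```

```bash
python3 - <<'E'
from h import *
from workcell import status,imaging
s=status.read_state();print(s["clock"],s["tcp_pos"],s["eef_rot"],s["ft_force"],s["torque"],s["grip_width"])
p=imaging.get_image("top")
im=p["color"][140:280,60:220];im=cv2.resize(im,None,fx=5,fy=5,interpolation=2)
def P(X):
    u=proj(p,X);return tuple(np.int32(np.round(((u-[60,140])+.5)*5)))
x0,y0,z0=s["tcp_pos"];z0+=.034
for dy,z in((-.004,z0),(.004,z0),(-.004,z0-.125)):
    cv2.line(im,P([x0-.08,y0+dy,z]),P([x0+.08,y0+dy,z]),(0,255,255),1)
for dy,z in((-.007,.167),(.007,.167)):cv2.line(im,P([.396,.2218+dy,z]),P([.556,.2218+dy,z]),(255,255,0),1)
cv2.imwrite("pics/t9.png",im[:600,:800])
E
```

```text
21.85 [0.47622386 0.2748008  0.21409294] [-2.48129853e-04  9.99999826e-01 -2.24553444e-04  4.86428525e-04] [-0.40296052  0.2264285  -0.94154886] [ 0.05725412  0.02834085 -0.03012899] 0.07122770396358916
```

View pics/t9.png

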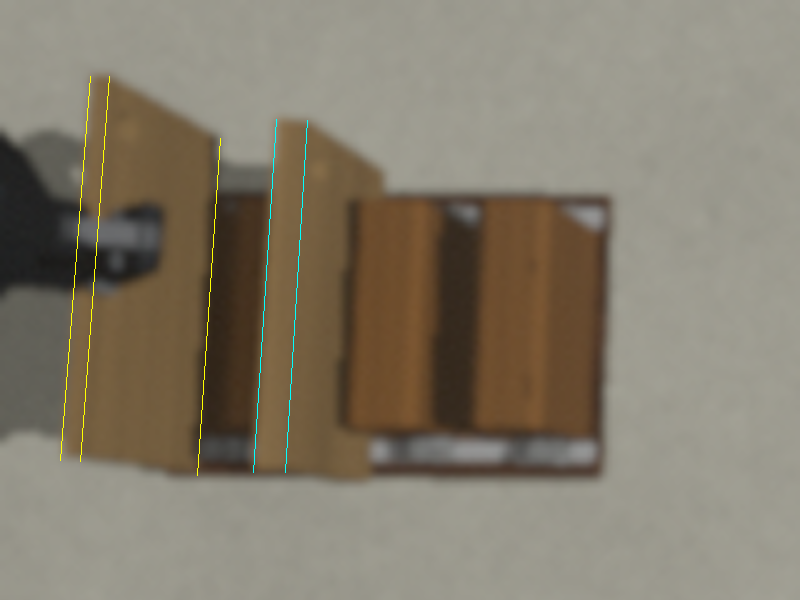

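Thin board hangs upright on its predicted lines, 53 mm from the seated mid board. Lowering it slowly.

Request:
send_rows:
  commands:
    - [[0,0,0.003],[0,0,0]]
    - [[0,0,0.0065],[0,0,0]]
    - [[0,0,0.01],[0,0,0]]
    - [[0,0,0.0135],[0,0,0]]
    - [[0,0,0.017],[0,0,0]]
    - [[0,0,0.0205],[0,0,0]]
    - [[0,0,0.024],[0,0,0]]
    - [[0,0,0.0275],[0,0,0]]
    - [[0,0,0.031],[0,0,0]]
    - [[0,0,0.034],[0,0,0]]

```text
clock: 23.15
tcp_pos: [0.4758, 0.2746, 0.1793]
eef_rot: [-0.0, 1.0, -0.0, -0.0]
ft_force: [-0.4, -0.1, -0.7]
grip_width: 0.072
```

Request:
send_rows:
  commands:
    - [[0,0,0.0025],[0,0,0]]
    - [[0,0,0.005],[0,0,0]]
    - [[0,0,0.0075],[0,0,0]]
    - [[0,0,0.01],[0,0,0]]
    - [[0,0,0.0125],[0,0,0]]

```text
clock: 23.78
tcp_pos: [0.4758, 0.2746, 0.1669]
eef_rot: [-0.0, 1.0, -0.0, 0.0]
ft_force: [-0.3, -0.7, -0.3]
grip_width: 0.072
```

Request:
send_rows:
  commands:
    - [[0,0,0.0015],[0,0,0]]
    - [[0,0,0.003],[0,0,0]]
    - [[0,0,0.0045],[0,0,0]]

```text
clock: 24.15
tcp_pos: [0.4758, 0.2746, 0.1625]
eef_rot: [-0.0, 1.0, -0.0, 0.0]
ft_force: [-0.1, -0.3, 0.1]
grip_width: 0.072
```

Request:
send_rows:
  commands:
    - [[0,0,0.0015],[0,0,0]]
    - [[0,0,0.003],[0,0,0]]

```text
clock: 24.4
tcp_pos: [0.4758, 0.2746, 0.1595]
eef_rot: [-0.0, 1.0, -0.0, 0.0]
ft_force: [-0.3, -0.0, -1.8]
grip_width: 0.069
```

Request:
send_rows:
  commands:
    - [[0,0,0.0015],[0,0,0]]
    - [[0,0,0.003],[0,0,0]]

```text
clock: 24.65
tcp_pos: [0.4758, 0.2746, 0.1564]
eef_rot: [-0.0, 1.0, -0.0, 0.0]
ft_force: [-0.3, -0.1, -1.3]
grip_width: 0.071
```

Request:
send_rows:
  commands:
    - [[0,0,0.0015],[0,0,0]]
    - [[0,0,0.003],[0,0,0]]

```text
clock: 24.9
tcp_pos: [0.4758, 0.2746, 0.1535]
eef_rot: [-0.0, 1.0, -0.0, -0.0]
ft_force: [0.1, 0.6, -0.5]
grip_width: 0.074
```

Request:
send_rows:
  commands:
    - [[0,0,0.0015],[0,0,0]]
    - [[0,0,0.0025],[0,0,0]]

```text
clock: 25.15
tcp_pos: [0.4758, 0.2747, 0.151]
eef_rot: [-0.0, 1.0, -0.0, -0.0]
ft_force: [-0.8, -0.7, -1.3]
grip_width: 0.07
```

Request:
send_rows:
  commands:
    - [[0,0,0.0015],[0,0,0]]
    - [[0,0,0.0025],[0,0,0]]

```text
clock: 25.4
tcp_pos: [0.4758, 0.2747, 0.1485]
eef_rot: [-0.0, 1.0, -0.0, 0.0]
ft_force: [-0.1, 0.5, -2.2]
grip_width: 0.068
```

Request:
send_rows:
  commands:
    - [[0,0,0.0015],[0,0,0]]
    - [[0,0,0.0025],[0,0,0]]

```text
clock: 25.65
tcp_pos: [0.4761, 0.2748, 0.1464]
eef_rot: [-0.0, 1.0, -0.0, 0.0]
ft_force: [-0.9, -1.1, 6.5]
grip_width: 0.07
```

Request:
send_rows:
  commands:
    - [[0,0,0.0015],[0,0,0]]
    - [[0,0,0.0025],[0,0,0]]

```text
clock: 25.9
tcp_pos: [0.4768, 0.2753, 0.1456]
eef_rot: [-0.001, 1.0, -0.0, 0.001]
ft_force: [-4.0, -0.6, 19.9]
grip_width: 0.075
```

Request:
send_rows:
  commands:
    - [[0,0,-0.001],[0,0,0]]
    - [[0,0,-0.001],[0,0,0]]
    - [[0,0,-0.001],[0,0,0]]
  fingers: 0.03

```text
clock: 26.28
tcp_pos: [0.4756, 0.2745, 0.1443]
eef_rot: [0.0, 1.0, -0.0, -0.0]
ft_force: [-0.7, 0.3, -0.2]
grip_width: 0.35
```

Request:
send_rows:
  commands:
    - [[0,0,-0.015],[0,0,0]]
    - [[0,0,-0.04],[0,0,0]]
    - [[0,0,-0.07],[0,0,0]]
    - [[0,0,-0.1],[0,0,0]]
    - [[0,0,-0.12],[0,0,0]]
    - [[0,0.04,-0.12],[0,0,0]]
    - [[0,0.1,-0.12],[0,0,0]]
    - [[0,0.16,-0.12],[0,0,0]]
    - [[0,0.22,-0.12],[0,0,0]]
    - [[0,0.28,-0.12],[0,0,0]]

```text
clock: 27.52
tcp_pos: [0.4757, -0.0072, 0.2657]
eef_rot: [0.0, 1.0, -0.0, 0.001]
ft_force: [0.8, -0.5, -0.1]
grip_width: 0.353
```

Request:
send_rows:
  commands:
    - [[0,0.06,0],[0,0,0]]
    - [[0,0.12,0],[0,0,0]]
    - [[0,0.18,0],[0,0,0]]
    - [[0,0.2,0],[0,0,0]]
    - [[0,0.2,0],[0,0,0]]

```text
clock: 28.15
tcp_pos: [0.4756, -0.2064, 0.265]
eef_rot: [-0.0, 1.0, -0.001, 0.0]
ft_force: [0.3, -0.1, 0.7]
grip_width: 0.352
```

```bash
python3 - <<'E'
from h import *
from workcell import status,imaging
s=status.read_state();print(s["clock"],s["tcp_pos"],s["eef_rot"],s["ft_force"],s["grip_width"])
p=imaging.get_image("top")
im=p["color"][150:260,60:220];im=cv2.resize(im,None,fx=5,fy=5,interpolation=2)
def P(X):
    u=proj(p,X);return tuple(np.int32(np.round(((u-[60,150])+.5)*5)))
for dy,z in((-.004,.180),(.004,.180)):cv2.line(im,P([.396,.2748+dy,z]),P([.556,.2748+dy,z]),(0,255,255),1)
for dy,z in((-.007,.167),(.007,.167)):cv2.line(im,P([.396,.2218+dy,z]),P([.556,.2218+dy,z]),(255,255,0),1)
cv2.imwrite("pics/t10.png",im)
cv2.imwrite("pics/t10f.png",cv2.resize(p["color"],None,fx=1.5,fy=1.5))
q=imaging.get_image("side");cv2.imwrite("pics/s10.png",cv2.resize(q["color"][60:180,180:340],None,fx=5,fy=5,interpolation=2))
E
```

```text
28.15 [ 0.47557206 -0.20635288  0.26496036] [-1.02938087e-04  9.99998939e-01 -1.44084881e-03  1.85940898e-04] [ 0.26155603 -0.09528113  0.65727496] 0.35232501843309916
```

View pics/t10.png

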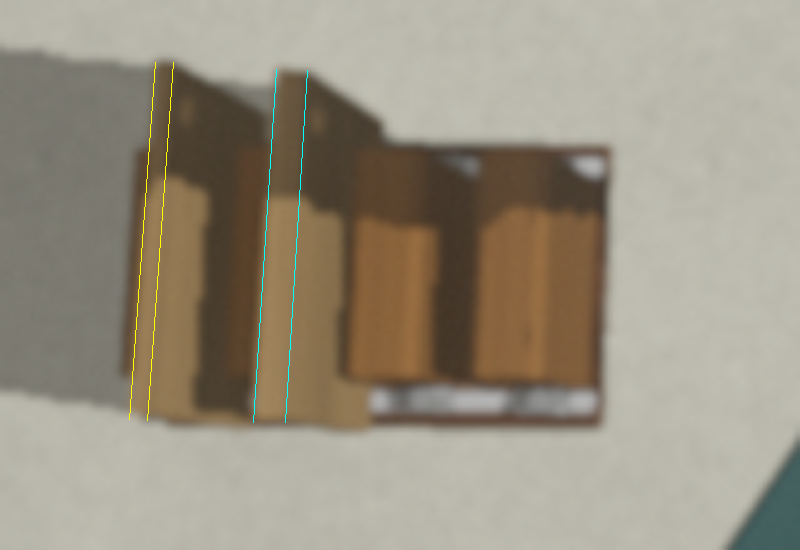

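View pics/s10.png

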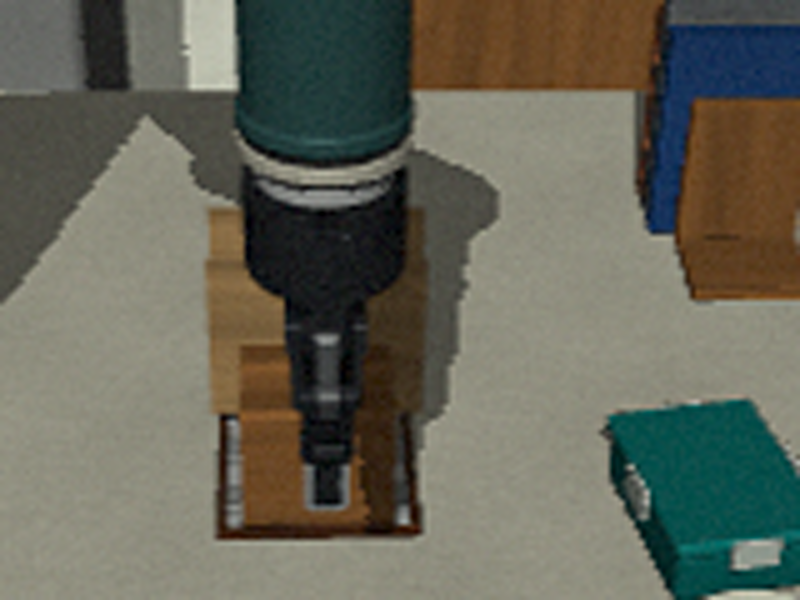

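View pics/t10f.png

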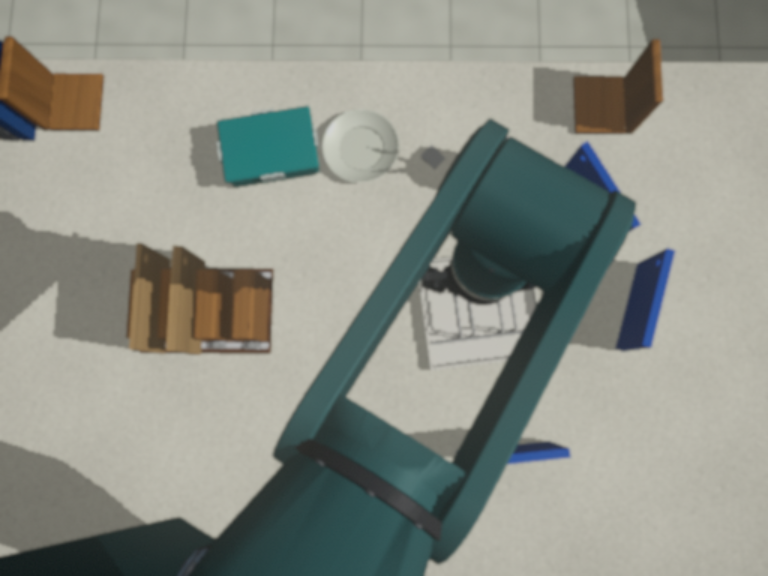

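```bash
python3 - <<'E'
from workcell import arm
print(arm.close_job())
E
```

```text
the job is handed in; nothing more can be done
None
```

Both boards are in the stand and the job is handed in, with the last clock reading at about 28 s. The medium board (14 mm) is in the middle slot and the thin one (8 mm) is in the narrow end slot. The wide slot is empty.

- **Lowering and pressing:** I lowered both at 28 mm/s or less, slower near contact. The medium board was pressed with about 12 N and the thin one with about 21 N. The thin board's last step rose faster than I intended, but it stayed under the 30 N limit.
- **Standing clear:** Worked out from the gripper's height, the lower edges sit about 27 mm (medium) and 39 mm (thin) above the base.
- **Last checks:** In the final top picture, both upper edges lie on the lines expected for boards standing straight, to about 1 mm. The gripper was clear and felt no force. Everything around that could be seen was where it started. The arm hid the pen cup in that picture, but I never went near it.
- **What disagreed:** The network's positions for the slots were about 6 mm off in y from my measurement of the divider edges. I used the edges, and both boards went in with almost no sideways force. In that last side view the gripper hid part of the boards, so I judged their straightness mainly from the top view.

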